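# Hold a dry-bath tube block square in its fixture

## Robot

A 6-joint arm with a two-finger parallel gripper is mounted at the origin on a cart in front of the work surface, level with it; the furniture and walls round the work are solid. World frame = base frame: x ahead of the robot, y to its left, z up, the work surface at z = 0. Lengths are in m, angles in rad, forces in N, time in s.
With the tool pointing down it reaches from about 0.35 to 0.975 m from the base axis. Payload 4.9 kg.
Tool frame: the origin (TCP) lies midway between the tips of the shut fingers; the grasp point (between the pads) lies 19 mm behind it; y points along the fingers, z is the direction in which the jaws open and shut, and the axes are right-handed (so a half turn about y gives the same grasp; the last joint's range is limited). The gripper opens to 85 mm and grips with 20 to 120 N. Pads are 22 mm wide; open, the fingers measure 114 mm over their backs; the gripper's body (76 mm by 85 mm) begins 54 mm behind the grasp point. The pads swing forward as they close: fully open they stand 13 mm farther back than shut.
Start: joints at [1.181, 0.053, 1.613, -0, 1.476, -0.119], TCP at [0.167, 0.602, 0.231] pointing down, gripper open.
Joint ranges: [-3.01, 3.01], [-1.01, 2.22], [0.06, 2.58], [-1.02, 4.17], [0.09, 2.62], [-3.14, 3.14]. Speed limits (rad/s): [2.57, 2.57, 3.14, 3.14, 3.14, 3.14].

## Interface

Orientations are given as a unit quaternion [w, x, y, z].
In Python, from plant import * gives the robot as it stands.
- The arm moves only by the shell command python3 -m crank 'ROWS'. ROWS is JSON, a list that holds one entry, the list of rows, each a list of 5 numbers: the gripper command: -1 is shut, 1 is fully open, values between are in proportion, then the shift along the tool's x, y, z in cm, then the turn about the tool's y in degrees. In form: [[[jaw, dx, dy, dz, twist], ...]]. A call has 1 to 8 rows; each row shifts and turns the commanded pose from where the row before left it, along the tool's axes as they then stand; what a row does not reach is not made up. A row lasts 1/8 s, in which the tool goes at most 62.5 mm and 10.7 degrees, less where a joint would pass 70% of its speed; a pose out of reach is approached as far as the arm can. A call with a gripper value outside its range is refused whole. The fingers move at their own pace and stop on an object; the grip force is fixed at half the most. Time passes only in rows, so rows that do not move let the fingers close. It gives the time, the measured TCP pose, the force and the opening at its end, in the units of the state.
- state(): the state, without advancing time (a new reading comes with each control period).
- grab_frame(name): name is "scene" or "side" or "wrist"; returns a dict with "frame" (384x512x3 uint8, red, green, blue), "fx", "fy", "cx", "cy" (pixels), "D" ([k1, k2, p1, p2, k3] as OpenCV has them; the pictures are not rectified), "pose" (4x4, takes a point from camera to world coordinates). Camera axes: x right, y up, looking along -z (the intrinsics and any distortion apply to the point x, -y, -z); pixel columns grow to the right and rows downward; lengths in m; the calibration is good to about 2 mm. A picture is of the moment at which its call begins. There is no depth.
- job_done(): hands the job in, once; it reports no verdict.
The state is a dict: "time": time; "joint_pos": joint angles; "joint_vel": joint speeds; "joint_efforts": joint torques, N m; "tool_pos": TCP position; "tool_rot": TCP orientation; "contact_force": force on the tool from outside, world axes, zero at the start; "ft_torque": the same for the moment, N m; "gripper_width": opening from 0.0 (shut) to 1.0 (fully open).
Only numpy, scipy, OpenCV 4.12 (cv2) and the standard library are available. Lean on these libraries where they do the work, as an engineer would, in place of code of your own. Each camera call takes 0.05 s, during which the arm holds its last target.

## Task

The aluminium tube block is to be scribed: pick it up off the worktop and set it down in the corner of the squaring fixture, its ledge away from the fence and its end against the end stop. Then press it diagonally, down on the bed and back against the fence at the same time, firmly enough that it cannot shift, and finish while still holding it pressed there; leave the other things where they stand.

Things in the scene. Friction and masses are not known exactly. Their poses are not given: they have to be found in the camera images.
- block: loose aluminium tube block, 56 (its x) x 64 (its y) x 46 mm high, 0.28 to 0.42 kg, three 14 mm wells in its top. Along its -x side a ledge: the first 20 mm are only 30 mm high, then a 16 mm step up to the 36 mm wide high part. Origin: centre of the underside; z up. Grip the 64 mm ends or the high part. Starts on the worktop left of the fixture, ledge toward the robot within 0.45 rad
- ledge (a point): middle of the ledge's upper face on the block, 18 mm from the block's origin along its -x and 30 mm above its underside; the step wall lies 10 mm from it along the block's +x; axes as the block's
- corner (a point): inner corner of the fixed squaring fixture, at its bed's upper face, 12 mm above the worktop, where the fence and end-stop faces meet. x points square into the fence, y runs along the fence away from the stop, z up; turned up to 0.2 rad about z. The block is seated when its origin is at (-28, +32, 0) mm in this frame, axes parallel
- bed: grey bed plate of the fixture, upper face 12 mm above the worktop; in the corner's frame it reaches from x = -134 to +16 mm and y = -16 to +164 mm; origin straight below the corner, on the worktop. Friction of the block on it is 0.5 to 0.7, so the harder it is pressed down the more it sticks: a push must be forward enough to reach the fence
- fence: aluminium bar along the far side of the bed, 16 mm thick, 38 mm high above the bed, its face at the corner's x = 0, along y from -16 to +164 mm; origin straight below the corner, on the worktop
- stop: shorter aluminium bar at the right-hand end of the bed, 16 mm thick (y = -16 to 0 mm in the corner's frame), 38 mm high above the bed, from x = -64 to -4 mm; origin straight below the corner, on the worktop
- canister: bystander: test-strip canister with a dark cap, 47 mm across, 110 mm high, right of the fixture; origin under its centre
- cup: bystander: closed specimen cup with a flat lid, 57 mm across, 71 mm high, left of the block; origin under its centre
- stain: bystander: small screw-cap bottle, 38 mm across, 84 mm high, behind the fixture; origin under its centre
- marker: bystander: marker pen, 138 mm long, 13 mm high, lying near the front edge of the worktop; origin under its centre

How it is judged:
By the outcome, as a careful person would: the job done as asked, in the order asked, and still so for the second after the job is handed in, while the arm keeps its last pose, push and grip.
It also fails if it takes over 54 s, if anything falls off the work surface, if the arm or the gripper's body presses on something with over 40 N, if the wrist force passes 120 N, or if a joint passes its speed limit or range.

## Working session

There is one attempt and no reset: what is moved stays moved. The work goes in short steps, Python scripts to look and compute and a shell command to move; the robot and the scene stay as the last step left them, time stands still between calls to the robot, and variables do not carry over. Pictures are saved under pics/ and viewed, and the job is handed in when it is done.

```bash
ls; mkdir -p pics; cat > h.py <<'E'
from plant import *
import numpy as np, cv2
from scipy.spatial.transform import Rotation as R
def save(n,fn):
    f=grab_frame(n); cv2.imwrite(fn,cv2.cvtColor(f["frame"],cv2.COLOR_RGB2BGR)); np.save(fn[:-4]+'.npy',f,allow_pickle=True); return f
def K(f): return np.array([[f["fx"],0,f["cx"]],[0,f["fy"],f["cy"]],[0,0,1.]])
def ray(f,uv):
    p=cv2.undistortPoints(np.array(uv,float).reshape(-1,1,2),K(f),np.array(f["D"],float)).reshape(-1,2)
    d=np.c_[p[:,0],-p[:,1],-np.ones(len(p))]@np.array(f["pose"])[:3,:3].T
    return np.array(f["pose"])[:3,3],d
def onz(f,uv,z):
    o,d=ray(f,uv); return o+d*((z-o[2])/d[:,2])[:,None]
def proj(f,P):
    T=np.linalg.inv(np.array(f["pose"])); P=np.atleast_2d(P); c=P@T[:3,:3].T+T[:3,3]; c=c*[1,-1,-1]
    return cv2.projectPoints(c,np.zeros(3),np.zeros(3),K(f),np.array(f["D"],float))[0].reshape(-1,2)
def ld(fn): return np.load(fn,allow_pickle=True).item()
E
python3 - <<'E'
from h import *
for n in("scene","side","wrist"): 
    f=save(n,f"pics/{n}0.png"); print(n,np.round(f["pose"],3).tolist(),f["fx"],f["D"])
s=state();print(s)
q=s["tool_rot"];print(R.from_quat([q[1],q[2],q[3],q[0]]).as_matrix().round(3))
E
```

```text
pics
scene [[0.891, 0.213, -0.402, 0.057], [-0.454, 0.458, -0.764, -0.927], [0.022, 0.863, 0.505, 0.698], [0.0, 0.0, 0.0, 1.0]] 375.40581369630746 [0.0166288 0.        0.        0.        0.       ]
side [[0.917, 0.211, -0.337, 0.13], [-0.398, 0.487, -0.778, -1.017], [0.0, 0.848, 0.53, 0.743], [0.0, 0.0, 0.0, 1.0]] 449.89416258020526 [-0.11746235  0.          0.          0.          0.        ]
wrist [[0.267, -0.925, -0.27, 0.097], [0.964, 0.256, 0.077, 0.621], [-0.002, -0.28, 0.96, 0.372], [0.0, 0.0, 0.0, 1.0]] 288.59220963227784 [0.02277984 0.         0.         0.         0.        ]
{'time': 0.15, 'joint_pos': array([ 1.18101073e+00,  5.32232708e-02,  1.61401262e+00, -8.11096958e-06,
        1.47601978e+00, -1.19018638e-01]), 'joint_vel': array([ 4.71823114e-04, -1.90462334e-03, -3.07408208e-03, -7.18192301e-05,
        1.38594654e-03, -1.79033999e-04]), 'joint_efforts': array([ 7.19849686e-04, -3.94239986e+01, -3.70722985e+01, -9.16914450e-05,
        4.59436866e-03, -1.30107475e-05]), 'tool_pos': array([0.16698821, 0.6017532 , 0.23031392]), 'tool_rot': array([-0.70006654,  0.70120606, -0.09558331,  0.09529289]), 'contact_force': array([ 0.44926336, -0.13705169,  0.25541746]), 'ft_torque': array([-0.04941178,  0.0023554 , -0.03234202]), 'gripper_width': 1.0023477542185304}
[[ 0.964 -0.001  0.267]
 [-0.267 -0.002  0.964]
 [-0.    -1.    -0.002]]
```

View pics/scene0.png

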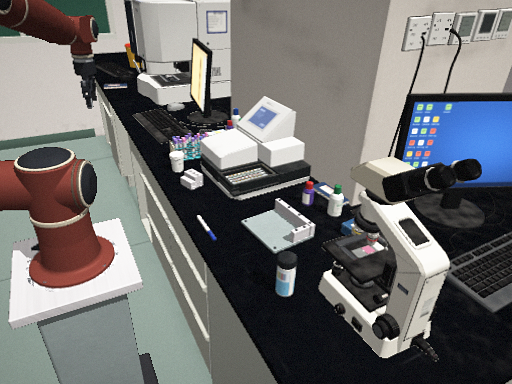

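View pics/side0.png

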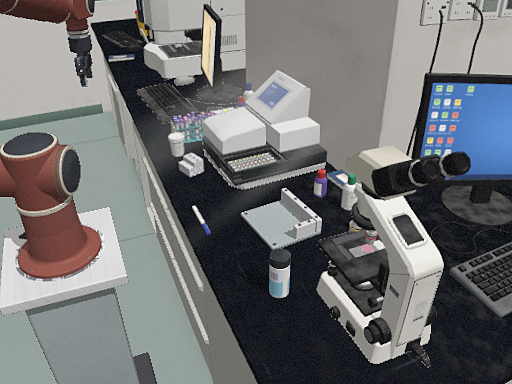

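View pics/wrist0.png

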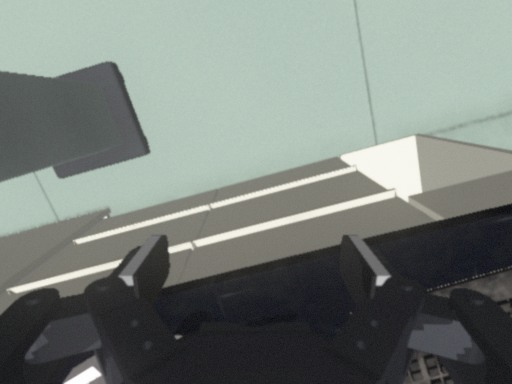

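The scene view shows the block at about (192,180), the cup at (177,162), the fixture at (280,225) and the canister at (286,273). I'll enlarge those areas next.

```bash
python3 - <<'E'
from h import *
f=ld("pics/side0.npy") if 0 else np.load("pics/side0.npy",allow_pickle=True).item()
im=cv2.imread("pics/side0.png")
cv2.imwrite("pics/side0a.png",cv2.resize(im[115:190,155:255],None,fx=8,fy=8,interpolation=cv2.INTER_CUBIC))
cv2.imwrite("pics/side0b.png",cv2.resize(im[165:255,230:360],None,fx=6,fy=6,interpolation=cv2.INTER_CUBIC))
print(onz(f,[(190,165),(280,225),(298,244),(241,212),(284,188),(320,235)],[0.03,.012,.012,.012,.05,.05]).round(3))
E
```

```text
[[ 0.425  0.249  0.03 ]
 [ 0.565 -0.14   0.012]
 [ 0.572 -0.232  0.012]
 [ 0.49  -0.041  0.012]
 [ 0.63  -0.028  0.05 ]
 [ 0.616 -0.263  0.05 ]]
```

View pics/side0a.png

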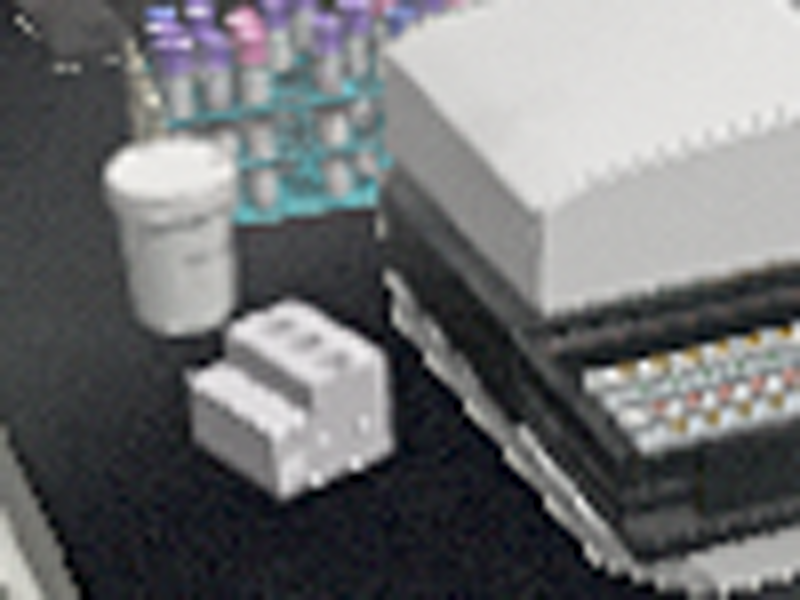

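View pics/side0b.png

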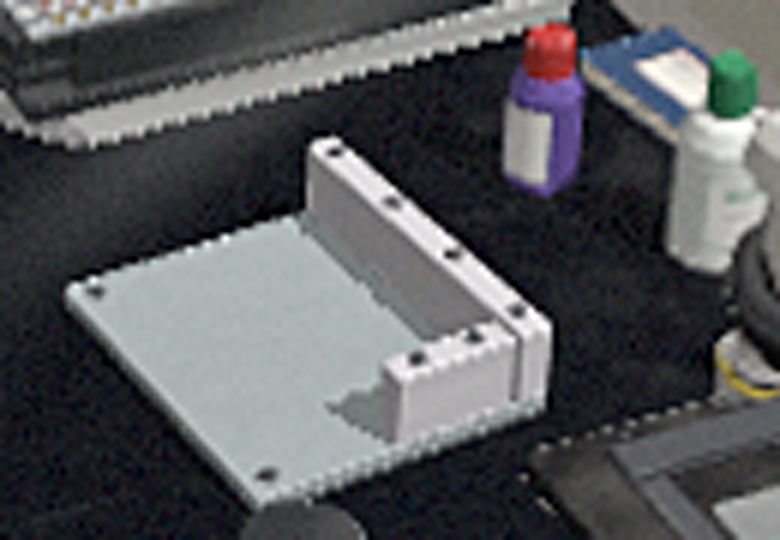

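```bash
python3 - <<'E'
from h import *
f=ld("pics/side0.npy")
z=lambda pts:[((x+.5)/8+155-.5,(y+.5)/8+115-.5) for x,y in pts]
P=onz(f,z([(195,440),(285,498),(392,452)]),0.);print(P.round(4),np.linalg.norm(P[0]-P[1]),np.linalg.norm(P[2]-P[1]))
Q=onz(f,z([(318,380),(385,352),(292,300),(228,330)]),.046);print(Q.round(4))
print("centre",((P[0]+P[2])/2).round(4))
for a,b in((P[2],P[1]),(Q[1],Q[0]),(Q[2],Q[3])): print("yawx",np.arctan2(*(a-b)[1::-1]))
for a,b in((P[0],P[1]),(Q[3],Q[0]),(Q[2],Q[1])): print("yawy",np.arctan2(*(a-b)[1::-1])-np.pi/2)
print("top centre",Q.mean(0).round(4))
E
```

```text
[[0.3947 0.2872 0.    ]
 [0.4164 0.2259 0.    ]
 [0.4675 0.2444 0.    ]] 0.06505420604827805 0.05442358592869478
[[0.4364 0.2342 0.046 ]
 [0.4683 0.2462 0.046 ]
 [0.4459 0.3062 0.046 ]
 [0.4142 0.2909 0.046 ]]
centre [0.4311 0.2658 0.    ]
yawx 0.3482705843814052
yawx 0.35964450729406594
yawx 0.44944025286577066
yawy 0.3401015914585028
yawy 0.3744195132224717
yawy 0.356757520148985
top centre [0.4412 0.2694 0.046 ]
```

```bash
python3 -m crank '[[[1,4.3,0,-3.1,0],[1,4.3,0,-3.1,0],[1,4.3,0,-3.1,0],[1,4.3,0,-3.1,0],[1,4.3,0,-3.2,0],[1,4.3,0,-3.2,0],[1,4.3,0,-3.2,0],[1,4.3,0,-3.2,0]]]'; python3 -m crank '[[[1,0,0,0,-9],[1,0,0,0,-9],[1,0,0,0,-9],[1,0,0,0,-9],[1,0,0,0,0]]]'; python3 - <<'E'
from h import *
f=save("wrist","pics/w1.png")
E
```

```text
time: 1.15
tool_pos: [0.4319, 0.2658, 0.2311]
tool_rot: [0.701, -0.701, 0.095, -0.095]
contact_force: [0.5, 0.4, -0.4]
gripper_width: 1.003
time: 1.78
tool_pos: [0.431, 0.2673, 0.2309]
tool_rot: [-0.696, 0.696, 0.125, -0.125]
contact_force: [-0.9, -1.1, 0.3]
gripper_width: 0.998
```

View pics/w1.png

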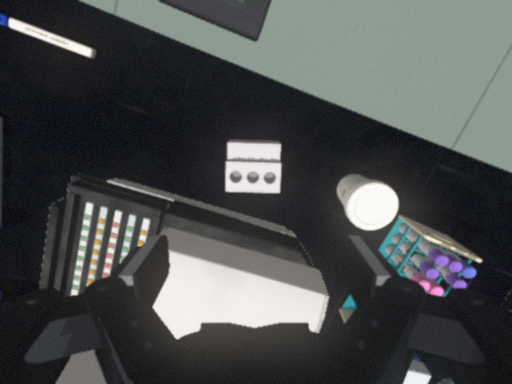

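The wrist view shows the block at about (253,167), with the ledge at row 150 and the wells at row 177. The cup is at (370,205). I'll measure their corners.

```bash
python3 - <<'E'
from h import *
f=ld("pics/w1.npy"); im=cv2.imread("pics/w1.png"); s=state()
g=cv2.cvtColor(im,cv2.COLOR_BGR2GRAY)
cv2.imwrite("pics/w1a.png",cv2.resize(im[130:205,215:295],None,fx=8,fy=8,interpolation=cv2.INTER_CUBIC))
m=(g>150).astype(np.uint8); 
n,l,st,c=cv2.connectedComponentsWithStats(m)
for i in range(1,n):
    if st[i,4]>150: print(st[i],c[i])
for r in (146,152,165,180,188): print(r, np.where(g[r,210:300]>110)[0][[0,-1]]+210)
print(g[130:205,253])
E
```

```text
[127   0  68  30 436] [158.2706422   12.53899083]
[  232     0   280   138 13651] [372.67482236  56.82528752]
[490   0  22  31 213] [503.60093897  14.18309859]
[  8  18  84  39 831] [49.47773767 37.21419976]
[ 458   60   54   95 1088] [492.34283088 112.00919118]
[227 142  54  19 891] [253.22222222 150.60381594]
[ 225  161   56   32 1501] [252.5356429 176.4230513]
[ 337  182   62   49 2198] [369.31983621 204.59053685]
[ 71 202  22  93 625] [ 81.9168 247.3712]
[ 87 207  20  79 450] [ 96.94666667 243.09333333]
[103 210  19  67 438] [112.10958904 242.01369863]
[120 215  16  48 276] [127.82608696 235.45289855]
[138 218  12  28 183] [143.4863388  231.28415301]
[422 234  60  29 198] [449.05050505 246.73232323]
[ 153  250  176   89 9076] [230.83704275 297.78602909]
[403 370  28  14 285] [416.17894737 377.70526316]
146 [227 280]
152 [227 280]
165 [225 281]
180 [225 280]
188 [225 280]
[ 38  35  35  30  38  39  42  42  40  54  73  98 125 180 223 230 232 232
 232 234 234 234 235 235 234 236 230 216 175 144 118 131 188 226 232 232
 235 235 235 234 226 201 171 165 164 160 154 132 108 101  96 107 134 183
 222 233 236 236 235 232 227 213 154  80  51  50  47  50  47  49  45  46
  44  43  48]
```

```bash
echo
```

```text
(no output)
```

View pics/w1a.png

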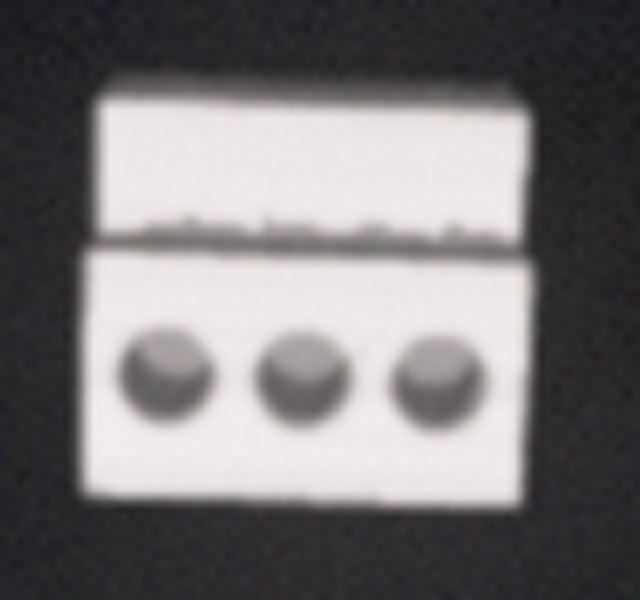

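```bash
python3 - <<'E'
from h import *
f=ld("pics/w1.npy"); s=state()
z=lambda pts:[((x+.5)/8+215-.5,(y+.5)/8+130-.5) for x,y in pts]
Q=onz(f,z([(83,247),(532,262),(522,508),(82,496)]),.046);print(Q.round(4))
L=onz(f,z([(96,98),(530,108)]),.03);print(L.round(4))
ay=[np.arctan2(*(b-a)[1::-1])-np.pi/2 for a,b in((Q[0],Q[1]),(Q[3],Q[2]),(L[0],L[1]))];print(ay)
y=np.mean(ay); ex=np.array([np.cos(y),np.sin(y),0])
print("yaw",y,"O from top",(Q.mean(0)-.01*ex).round(4),"from ledge",(L.mean(0)+.028*ex).round(4))
T=s["tool_pos"];q=s["tool_rot"];M=R.from_quat([q[1],q[2],q[3],q[0]]).as_matrix();print(T,M.round(3))
O=(Q.mean(0)-.01*ex)+.003*ex
print("shift tool cm",(M.T@(O-T)*100).round(2),"twist deg",np.degrees(np.arctan2(M[1,2],M[0,2])-np.pi/2-y))
c=onz(f,[(370,207)],.071);print("cup",c, "in block", [(c[0]-O)@ex,(c[0]-O)@[-ex[1],ex[0],0]])
# analyser near edge & height unknown: print at z=.0,.1
print(onz(f,[(110,180),(290,230),(328,290)],[0,.05,.12]).round(3))
E
```

```text
[[0.4342 0.2324 0.046 ]
 [0.4137 0.2936 0.046 ]
 [0.4486 0.306  0.046 ]
 [0.4697 0.2443 0.046 ]]
[[0.4158 0.2265 0.03  ]
 [0.3948 0.2872 0.03  ]]
[np.float64(0.3225599111221604), np.float64(0.32798406530140456), np.float64(0.3334491421021759)]
yaw 0.327997706175247 O from top [0.4321 0.2658 0.046 ] from ledge [0.4319 0.2659 0.03  ]
[0.43108645 0.26728044 0.23105069] [[ 0.938 -0.    -0.347]
 [ 0.347 -0.     0.938]
 [-0.    -1.    -0.   ]]
shift tool cm [ 0.35 18.5  -0.18] twist deg 1.5369752846022995
cup [[0.42228057 0.4005861  0.071     ]] in block [np.float64(0.03112736773425876), np.float64(0.13073307577517232)]
[[0.523 0.097 0.   ]
 [0.487 0.334 0.05 ]
 [0.508 0.375 0.12 ]]
```

```bash
python3 -m crank '[[[1,0.35,3,-0.2,1.5],[1,0,5,0,0],[1,0,5,0,0],[1,0,4,0,0],[1,0,2.5,0,0],[1,0,1.5,0,0],[1,0,1,0,0],[1,0,0.5,0,0]]]'; python3 -c "
from h import *
print(state()['tool_pos']);save('side','pics/s2.png')
im=cv2.imread('pics/s2.png');cv2.imwrite('pics/s2a.png',cv2.resize(im[60:210,100:300],None,fx=4,fy=4))"
```

```text
time: 2.82
tool_pos: [0.4357, 0.2669, 0.0065]
tool_rot: [0.698, -0.697, -0.117, 0.116]
contact_force: [-0.2, 0.3, -0.0]
gripper_width: 0.997
[0.43568403 0.26692292 0.00653449]
```

View pics/s2a.png

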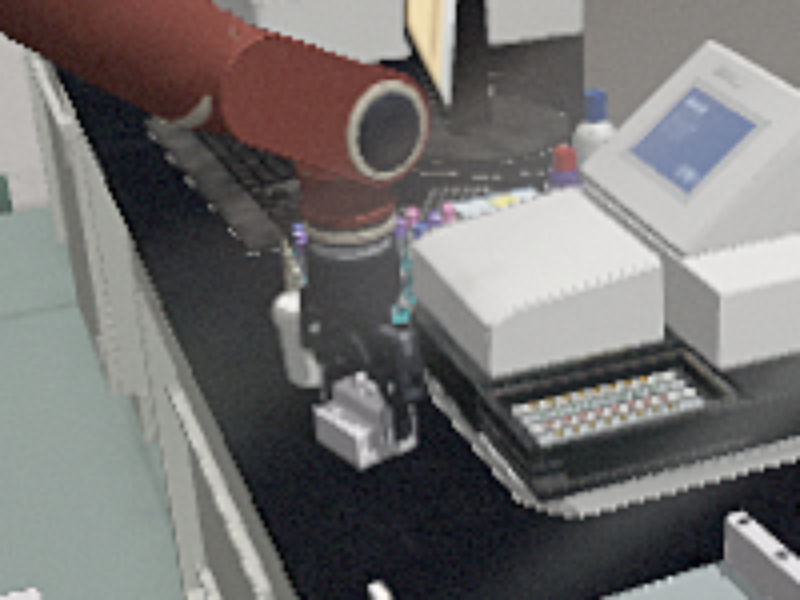

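The open fingers straddle the block's two ends and clear both the cup and the analyser. Next I close them and lift.

```bash
python3 -m crank '[[[-1,0,0,0,0],[-1,0,0,0,0],[-1,0,0,0,0],[-1,0,0,0,0],[-1,0,0,0,0],[-1,0,0,0,0]]]'; python3 -m crank '[[[-1,0,-1,0,0],[-1,0,-3,0,0],[-1,0,-5,0,0],[-1,0,-5,0,0],[-1,0,-3,0,0],[-1,0,0,0,0]]]'; python3 -c "
from h import *
s=state();q=s['tool_rot'];M=R.from_quat([q[1],q[2],q[3],q[0]]).as_matrix();T=s['tool_pos'];print(T,M.round(3))
print((M.T@(np.array([.52,-.14,T[2]])-T)*100).round(1))
save('wrist','pics/w3.png')"
```

```text
time: 3.62
tool_pos: [0.4362, 0.2672, 0.0075]
tool_rot: [0.698, -0.697, -0.117, 0.116]
contact_force: [-0.1, 0.9, 5.1]
gripper_width: 0.743
time: 4.38
tool_pos: [0.4363, 0.2671, 0.1787]
tool_rot: [0.698, -0.697, -0.118, 0.115]
contact_force: [0.5, 0.1, -3.7]
gripper_width: 0.737
[0.43630278 0.26714262 0.17868859] [[ 0.946  0.004 -0.325]
 [ 0.325  0.002  0.946]
 [ 0.005 -1.     0.   ]]
[ -5.3  -0.  -41.2]
```

View pics/w3.png

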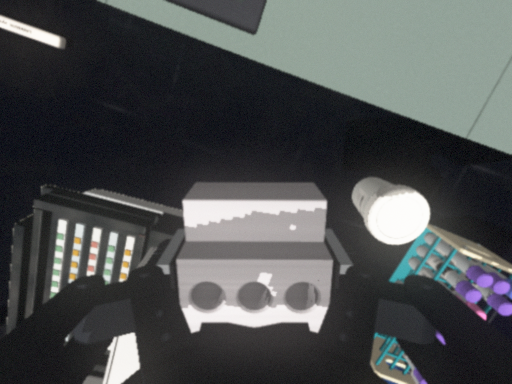

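The block is held in the jaws at about (255,250) in the wrist image. Next I measure the fixture from the side view.

```bash
python3 - <<'E'
from h import *
f=ld("pics/side0.npy")
z=lambda pts:[((x+.5)/6+230-.5,(y+.5)/6+165-.5) for x,y in pts]
# fence top inner edge: left end, right end (near stop notch); outer right; bed corners
P=onz(f,z([(308,148),(525,328),(550,318),(330,137)]),.05);print(P.round(4))
B=onz(f,z([(68,293),(258,497)]),.012);print("bed",B.round(4))
S=onz(f,z([(385,368),(500,325),(510,345),(402,380)]),.05);print("stop",S.round(4))
for a,b in((P[0],P[1]),(P[3],P[2]),(B[0],B[1])): print(np.arctan2(*(a-b)[1::-1])-np.pi/2, np.linalg.norm(a-b))
E
```

```text
[[ 0.6188 -0.0309  0.05  ]
 [ 0.6422 -0.2016  0.05  ]
 [ 0.656  -0.1995  0.05  ]
 [ 0.6329 -0.0261  0.05  ]]
bed [[ 0.4876 -0.0471  0.012 ]
 [ 0.5071 -0.2179  0.012 ]]
stop [[ 0.573  -0.203   0.05  ]
 [ 0.6333 -0.1952  0.05  ]
 [ 0.6301 -0.2099  0.05  ]
 [ 0.5758 -0.2135  0.05  ]]
0.13633152505925272 0.17229194594320174
0.1322586905819536 0.17489747641431921
0.11397068073660654 0.17190665902193017
```

```bash
python3 -m crank '[[[-1,-1.8,-0.8,-5.2,0],[-1,-1.8,-0.8,-5.2,0],[-1,-1.8,-0.8,-5.2,0],[-1,-1.8,-0.8,-5.2,0],[-1,-1.8,-0.8,-5.2,0],[-1,-1.8,-0.8,-5.2,0],[-1,0,0,0,5.7],[-1,0,0,0,5.6]]]'; python3 -m crank '[[[-1,5,-0.5,0,0],[-1,5,-0.5,0,0],[-1,5,-0.5,0,0],[-1,5,-0.5,0,0],[-1,0,0,0,0],[-1,0,0,0,0]]]'; python3 -c "
from h import *
s=state();print(s['tool_pos'])
save('wrist','pics/w4.png')"
```

```text
time: 5.42
tool_pos: [0.4329, -0.064, 0.2207]
tool_rot: [0.706, -0.705, -0.043, 0.047]
contact_force: [-0.2, 0.2, -3.8]
gripper_width: 0.735
time: 6.18
tool_pos: [0.6312, -0.0365, 0.2407]
tool_rot: [0.706, -0.705, -0.045, 0.05]
contact_force: [-0.1, 0.5, -3.1]
gripper_width: 0.744
[ 0.63119051 -0.03648586  0.24073944]
```

View pics/w4.png

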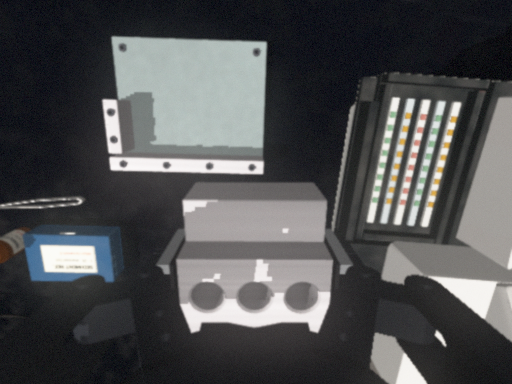

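The wrist image shows the whole fixture: the bed spans (113–267, 38–157), the fence lies along row 165, and the stop is at (112,125). I'll zoom in for the edges.

```bash
python3 - <<'E'
from h import *
im=cv2.imread("pics/w4.png")
cv2.imwrite("pics/w4a.png",cv2.resize(im[30:185,95:280],None,fx=4,fy=4,interpolation=cv2.INTER_CUBIC))
cv2.imwrite("pics/w4b.png",cv2.resize(im[90:180,95:165],None,fx=8,fy=6.5 and 8,interpolation=cv2.INTER_CUBIC)[:,:,:][-600:])
E
```

```text
(no output)
```

View pics/w4a.png

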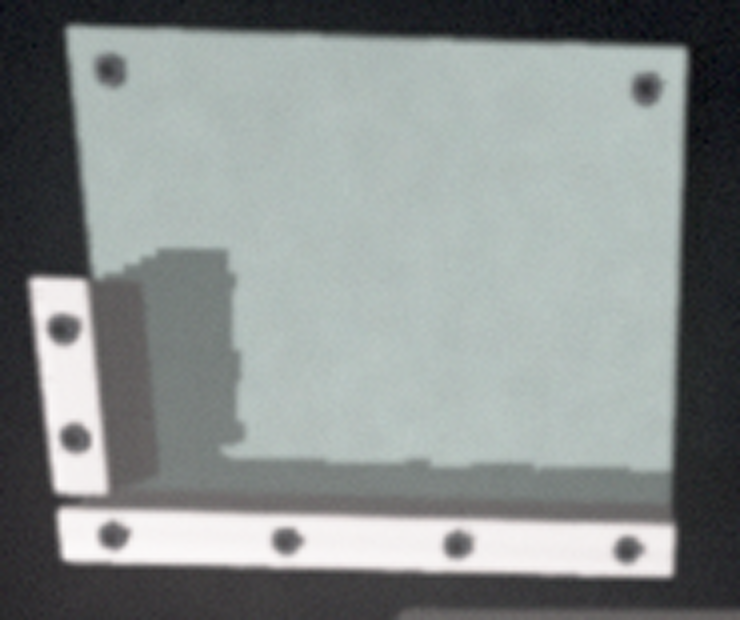

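View pics/w4b.png

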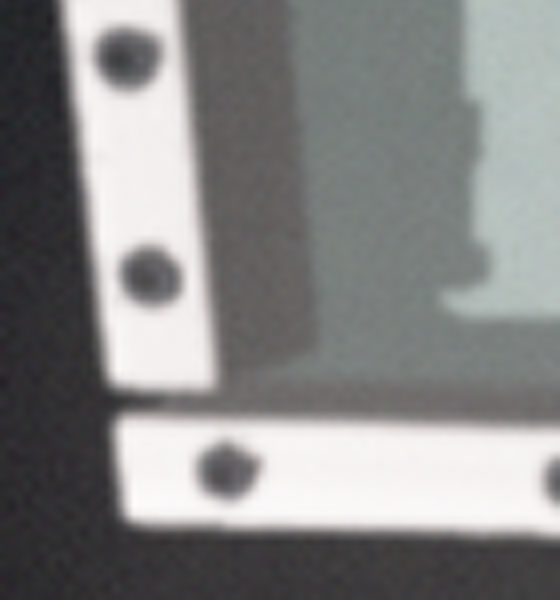

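```bash
python3 - <<'E'
from h import *
f=ld("pics/w4.npy"); s=state()
z=lambda pts:[((x+.5)/4+95-.5,(y+.5)/4+30-.5) for x,y in pts]
F=onz(f,z([(57,507),(674,523),(673,577),(63,561)]),.05)
S=onz(f,z([(87,279),(108,494),(55,494),(28,277)]),.05)
B=onz(f,z([(67,25),(687,47)]),.012)
print(F.round(4),S.round(4),B.round(4))
yw=[np.arctan2(*(b-a)[1::-1])-np.pi/2 for a,b in((F[0],F[1]),(F[3],F[2]),(B[0],B[1]))]+[np.arctan2(*(S[1]-S[0])[1::-1])]
print(yw,np.linalg.norm(F[1]-F[0]))
y=np.mean(yw[:3]);ex=np.array([np.cos(y),np.sin(y),0]);ey=np.array([-ex[1],ex[0],0])
X=np.mean([F[0]@ex,F[1]@ex]);X2=np.mean([F[2]@ex,F[3]@ex])-.016; Y=np.mean([(S[0])@ey,S[1]@ey]); Y2=F[0]@ey+.016; Y3=F[1]@ey-.164;Y4=np.mean(S[2:]@ey)+.016
print("X",X,X2,np.mean(B@ex)+.134,"Y",Y,Y2,Y3,Y4)
Xc=np.mean([X,X2]);Yc=np.mean([Y,Y2,Y3,Y4])
C=Xc*ex+Yc*ey; print("corner",C.round(4),"yaw",y)
q=s["tool_rot"];M=R.from_quat([q[1],q[2],q[3],q[0]]).as_matrix()
print("tool in corner", (s["tool_pos"]-C)@ex,(s["tool_pos"]-C)@ey,"toolyaw",np.arctan2(M[1,2],M[0,2])-np.pi/2)
im=cv2.imread("pics/w4.png");cv2.imwrite("pics/w4c.png",cv2.resize(im[170:340,160:350],None,fx=4,fy=4,interpolation=cv2.INTER_CUBIC))
E
```

```text
[[ 0.6403 -0.2052  0.05  ]
 [ 0.6208 -0.0276  0.05  ]
 [ 0.6368 -0.0255  0.05  ]
 [ 0.6562 -0.2035  0.05  ]] [[ 0.5755 -0.1967  0.05  ]
 [ 0.6345 -0.1907  0.05  ]
 [ 0.6366 -0.2057  0.05  ]
 [ 0.5773 -0.2125  0.05  ]] [[ 0.5078 -0.2192  0.012 ]
 [ 0.4886 -0.0417  0.012 ]]
[np.float64(0.10942544130938447), np.float64(0.1082221689968188), np.float64(0.10767691074808239), np.float64(0.10122211416452168)] 0.17868288581843417
X 0.6142366509615054 0.614323160291546 0.6151868014932356 Y -0.25806932199802324 -0.25727121130393693 -0.25858841197933113 -0.25759237539885566
corner [ 0.6386 -0.1899  0.    ] yaw 0.10844150701809523
tool in corner 0.009190965511933255 0.15314492132565358 toolyaw 0.13393694000952583
```

View pics/w4c.png

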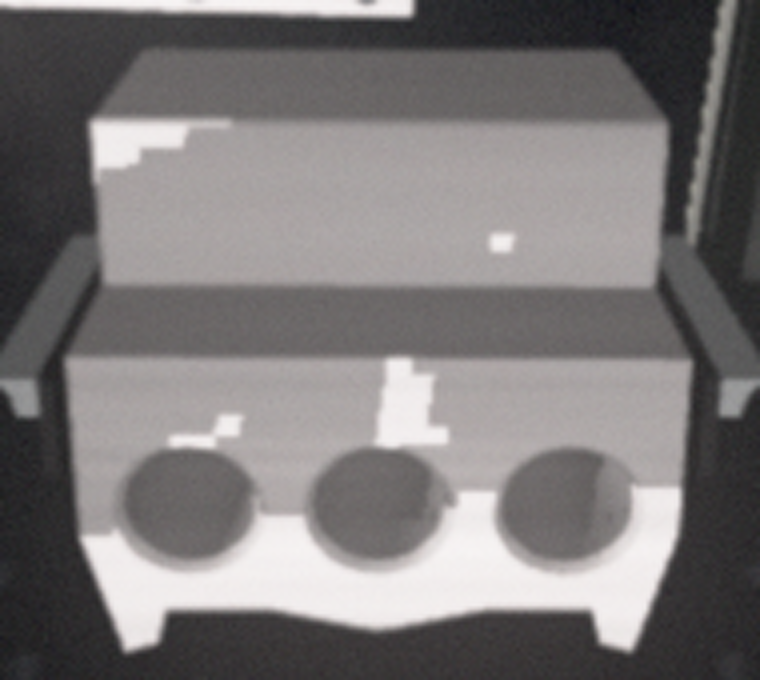

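```bash
python3 - <<'E'
from h import *
f=ld("pics/w4.npy"); s=state();T=s["tool_pos"]
q=s["tool_rot"];M=R.from_quat([q[1],q[2],q[3],q[0]]).as_matrix()
z=lambda pts:[((x+.5)/4+160-.5,(y+.5)/4+170-.5) for x,y in pts]
zb=T[2]-.0072
L=onz(f,z([(92,121),(667,122)]),zb+.03);H=onz(f,z([(68,357),(690,357)]),zb+.046);U=onz(f,z([(147,50),(617,50)]),zb)
for P,bx in((L,-28),(H,-8),(U,-28)):
    t=(P-T)@M*1000; print(t.round(1), "origin in tool x,z:",(t.mean(0)-[bx,0,0])[[0,2]].round(1),"yaw rel",np.degrees(np.arctan2(t[1,0]-t[0,0],t[1,2]-t[0,2])).round(2), np.ptp(t[:,2]).round(1))
print("z axis tilt",M.round(4).tolist())
E
```

```text
[[-32.2 -22.7 -31.1]
 [-32.1 -22.6  31. ]] origin in tool x,z: [-4.1 -0.1] yaw rel 0.07 62.1
[[-13.  -38.8 -30.9]
 [-13.  -38.7  30.7]] origin in tool x,z: [-5.  -0.1] yaw rel -0.02 61.6
[[-32.    7.3 -31. ]
 [-32.    7.4  31.5]] origin in tool x,z: [-4.   0.3] yaw rel -0.04 62.5
z axis tilt [[0.991, -0.0043, -0.1335], [0.1335, 0.0006, 0.991], [-0.0042, -1.0, 0.0011]]
```

```bash
python3 -m crank '[[[-1,0,0,0,1.5],[-1,-1.9,0,-4.6,0],[-1,-1.8,0,-4.7,0],[-1,0,5,0,0],[-1,0,5,0,0],[-1,0,5,0,0],[-1,0,3,0,0],[-1,0,2,0,0]]]';python3 -m crank '[[[-1,0,0.5,0,0],[-1,0,0,0,0],[-1,0,0,0,0]]]'; cat >> h.py <<'E'
yw=0.1084;ex=np.array([np.cos(yw),np.sin(yw),0]);ey=np.array([-ex[1],ex[0],0]);C=np.array([.6386,-.1899,.012])
def where():
    s=state();T=s["tool_pos"];q=s["tool_rot"];M=R.from_quat([q[1],q[2],q[3],q[0]]).as_matrix();d=T-C
    F=s["contact_force"]
    print("t %.2f"%s["time"],"corner mm",(np.array([d@ex,d@ey,d[2]])*1000).round(1),"yaw err deg",np.degrees(np.arctan2(M[1,2],M[0,2])-np.pi/2-yw).round(2),"F",np.round([F@ex,F@ey,F[2]],1),"w",round(s["gripper_width"],3))
E
python3 -c "
from h import *
where();save('side','pics/s5.png')
im=cv2.imread('pics/s5.png');cv2.imwrite('pics/s5a.png',cv2.resize(im[110:260,210:370],None,fx=5,fy=4*1.25)[:600])"
```

```text
time: 7.22
tool_pos: [0.6047, -0.133, 0.0429]
tool_rot: [0.706, -0.706, -0.037, 0.038]
contact_force: [-0.1, -0.7, -3.5]
gripper_width: 0.74
time: 7.6
tool_pos: [0.6074, -0.1336, 0.0413]
tool_rot: [-0.706, 0.707, 0.039, -0.037]
contact_force: [0.4, -0.4, -3.2]
gripper_width: 0.738
t 7.60 corner mm [-24.9  59.4  29.3] yaw err deg -0.03 F [ 0.4 -0.4 -3.2] w 0.738
```

View pics/s5a.png

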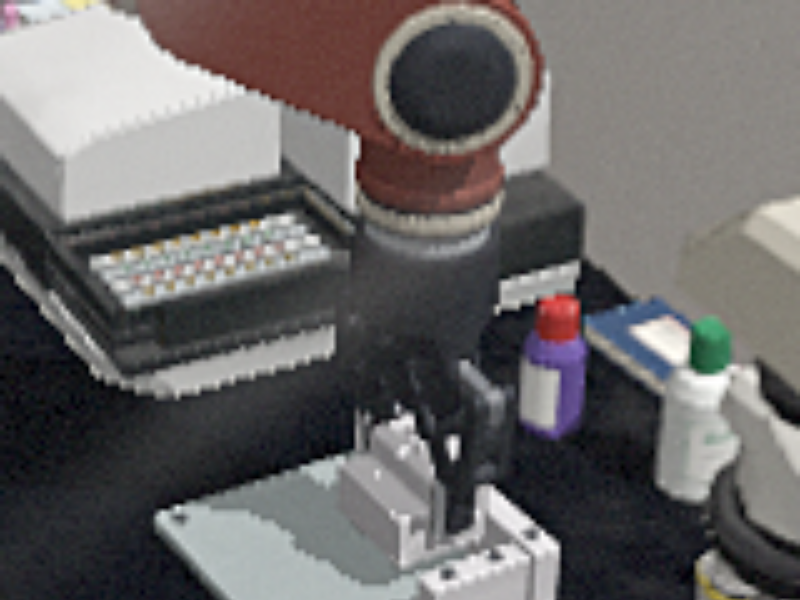

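```bash
python3 -m crank '[[[-1,-0.4,0,0,0],[-1,0,1,0,0],[-1,0,0.8,0,0],[-1,0,0.2,0,0],[-1,0,0.2,0,0],[-1,0,0,0,0]]]';python3 -c "
from h import *
where()"
```

```text
time: 8.4
tool_pos: [0.6019, -0.1336, 0.0195]
tool_rot: [0.706, -0.706, -0.037, 0.039]
contact_force: [-9.6, 3.2, 12.5]
gripper_width: 0.741
t 8.40 corner mm [-30.4  60.    7.5] yaw err deg -0.02 F [-9.2  4.2 12.5] w 0.741
```

```bash
python3 -m crank '[[[0.8,0,0,0,0],[0.8,0,0,0,0],[0.8,0,0,0,0],[0.8,0,-1,0,0],[0.8,0,-4,0,0],[0.8,0,-6,0,0],[0.8,0,-4,0,0],[-1,0,0,0,0]]]';python3 -c "
from h import *
where();save('wrist','pics/w6.png')"
```

```text
time: 9.4
tool_pos: [0.605, -0.1346, 0.1737]
tool_rot: [-0.705, 0.707, 0.042, -0.035]
contact_force: [-0.3, 0.2, 0.1]
gripper_width: 0.712
t 9.40 corner mm [-27.4  58.7 161.7] yaw err deg -0.02 F [-0.3  0.2  0.1] w 0.712
```

View pics/w6.png

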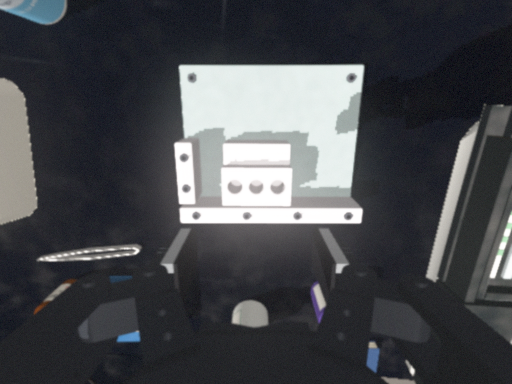

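The block now stands upright on the bed at (256,173) in the image, close to the fence and about 25 px clear of the stop. I'll measure where it sits.

```bash
python3 - <<'E'
from h import *
im=cv2.imread("pics/w6.png")
cv2.imwrite("pics/w6a.png",cv2.resize(im[130:230,170:300],None,fx=6,fy=6,interpolation=cv2.INTER_CUBIC))
E
```

```text
(no output)
```

View pics/w6a.png

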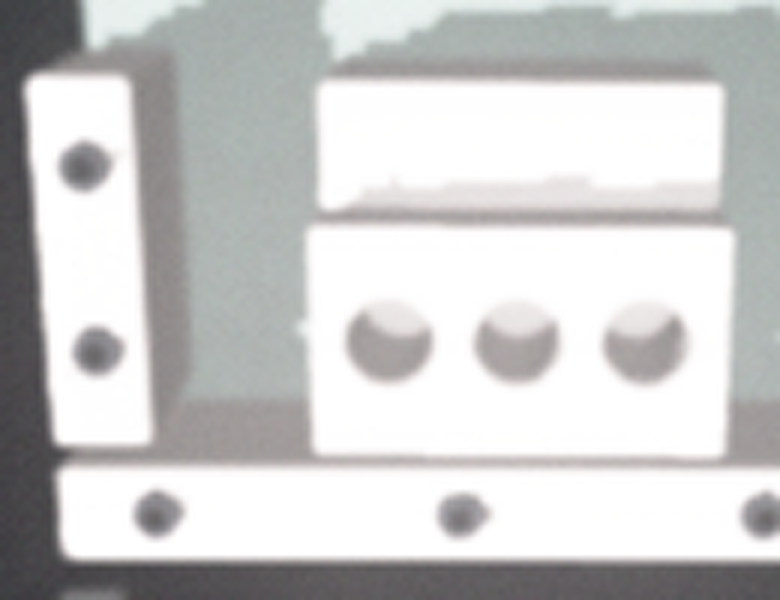

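```bash
python3 - <<'E'
from h import *
f=ld("pics/w6.npy")
z=lambda pts:[((x+.5)/6+170-.5,(y+.5)/6+130-.5) for x,y in pts]
def c(P): d=P-C; return (np.c_[d@ex,d@ey]*1000).round(1)
print("block top",c(onz(f,z([(307,226),(734,229),(725,457),(313,455)]),.058)).tolist())
print("ledge",c(onz(f,z([(318,80),(724,84)]),.042)).tolist())
print("stop",c(onz(f,z([(131,74),(154,445)]),.05)).tolist(),"fence",c(onz(f,z([(60,465),(1000,465)]),.05)).tolist())
where()
E
```

```text
block top [[-42.5, 27.2], [-42.2, 92.0], [-5.3, 92.0], [-5.5, 26.9]]
ledge [[-62.4, 27.8], [-61.8, 91.6]]
stop [[-64.4, 0.2], [-4.2, 0.1]] fence [[-0.7, -15.4], [-1.1, 137.7]]
t 9.45 corner mm [-29.   59.3 158.3] yaw err deg -0.02 F [ 0.2  0.  -0.9] w 0.619
```

```bash
python3 -m crank '[[[-1,-0.1,0,3.2,0],[-1,-0.1,0,3.1,0],[-1,0,4,0,0],[-1,0,5,0,0],[-1,0,3,0,0],[-1,0,2,0,0],[-1,0,0.5,0,0],[-1,0,0,0,0]]]';python3 -c "
from h import *
where();save('side','pics/s7.png')
im=cv2.imread('pics/s7.png');cv2.imwrite('pics/s7a.png',cv2.resize(im[130:260,210:370],None,fx=5,fy=4.6))"
```

```text
time: 10.45
tool_pos: [0.5937, -0.0713, 0.0227]
tool_rot: [-0.706, 0.706, 0.038, -0.038]
contact_force: [-0.4, -0.8, 0.0]
gripper_width: 0.002
t 10.45 corner mm [-31.8 122.8  10.7] yaw err deg -0.03 F [-0.5 -0.7  0. ] w 0.002
```

View pics/s7a.png

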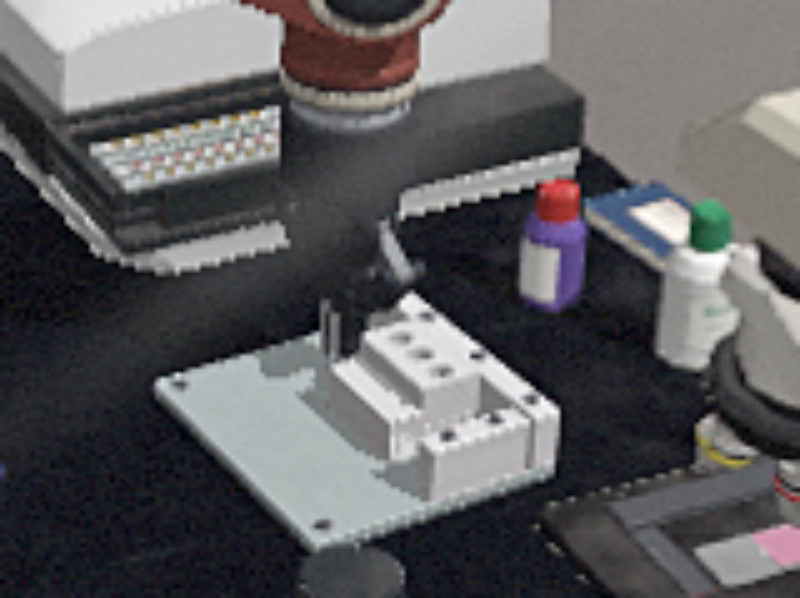

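The shut fingers are standing just beyond the block's +y end. Now I push it toward the stop in small steps.

```bash
python3 -m crank '[[[-1,0,0,-1,0],[-1,0,0,-0.6,0],[-1,0,0,-0.6,0],[-1,0,0,-0.6,0],[-1,0,0,0,0]]]';python3 -c "
from h import *
where()"; python3 -m crank '[[[-1,0,0,-0.5,0],[-1,0,0,-0.5,0],[-1,0,0,-0.3,0],[-1,0,0,0,0]]]';python3 -c "
from h import *
where();save('side','pics/s8.png')
im=cv2.imread('pics/s8.png');cv2.imwrite('pics/s8a.png',cv2.resize(im[150:260,230:370],None,fx=5,fy=5))"
```

```text
time: 11.12
tool_pos: [0.5965, -0.0998, 0.0224]
tool_rot: [-0.706, 0.706, 0.038, -0.038]
contact_force: [-0.4, 0.5, -0.0]
gripper_width: 0.004
t 11.12 corner mm [-32.1  94.2  10.4] yaw err deg -0.04 F [-0.3  0.6 -0. ] w 0.004
time: 11.62
tool_pos: [0.5976, -0.1125, 0.0221]
tool_rot: [-0.706, 0.706, 0.038, -0.038]
contact_force: [-0.0, 1.0, -0.1]
gripper_width: 0.001
t 11.62 corner mm [-32.4  81.4  10.1] yaw err deg -0.04 F [ 0.1  1.  -0.1] w 0.001
```

View pics/s8a.png

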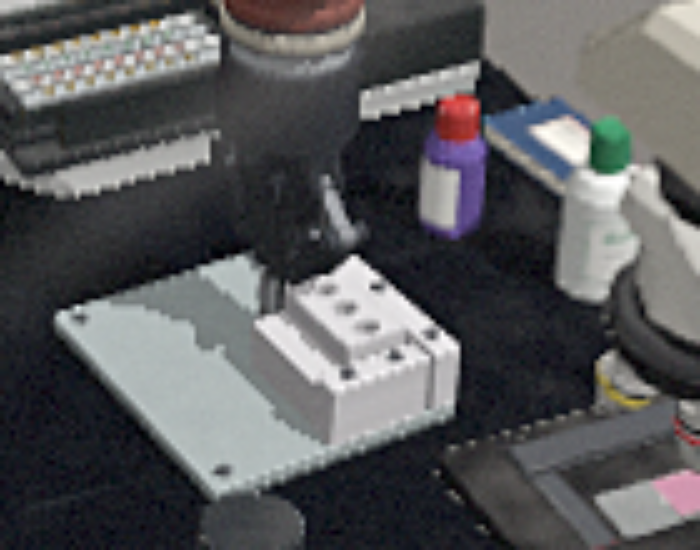

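```bash
for i in 1; do python3 -m crank '[[[-1,0,0,-0.3,0],[-1,0,0,0,0]]]'; python3 -c "
from h import *
where()";  done; python3 -m crank '[[[-1,0,0,-0.3,0],[-1,0,0,0,0]]]'; python3 -c "
from h import *
where()"
```

```text
time: 11.92
tool_pos: [0.5978, -0.1152, 0.0221]
tool_rot: [-0.706, 0.706, 0.038, -0.038]
contact_force: [0.1, 1.1, 1.1]
gripper_width: -0.0
t 11.93 corner mm [-32.4  78.7  10.1] yaw err deg -0.03 F [0.2 1.1 1.1] w -0.0
time: 12.18
tool_pos: [0.5977, -0.1157, 0.0221]
tool_rot: [0.708, -0.704, -0.037, 0.039]
contact_force: [-2.1, 10.0, 4.5]
gripper_width: -0.001
t 12.18 corner mm [-32.6  78.2  10.1] yaw err deg -0.04 F [-1.  10.2  4.5] w -0.001
```

```bash
python3 -c "
from h import *
f=ld('pics/side0.npy')
p=onz(f,[(280,256),(279,292)],[.11,0.005]);print(p,[((a-C)@ex*1000,(a-C)@ey*1000) for a in p])"
python3 -m crank '[[[-1,0,0,1.2,0],[-1,0,-3,0,0],[-1,0,-4,0,0],[-1,-4.2,0,0,0],[-1,0,0,-2.8,0],[-1,0,0,-3,0],[-1,0,0,0,0],[-1,0,0,0,0]]]'
python3 -c "
from h import *
where();save('wrist','pics/w9.png');save('side','pics/s9.png')"
```

```text
[[ 0.4591153  -0.35755451  0.11      ]
 [ 0.45824204 -0.35989381  0.005     ]] [(np.float64(-196.5693822894784), np.float64(-147.25239430343632)), (np.float64(-197.69060387696712), np.float64(-149.48348677261004))]
time: 13.18
tool_pos: [0.5614, -0.1678, 0.0921]
tool_rot: [0.706, -0.706, -0.038, 0.038]
contact_force: [0.3, -1.1, -0.4]
gripper_width: 0.001
t 13.18 corner mm [-74.4  30.4  80.1] yaw err deg -0.03 F [ 0.1 -1.1 -0.4] w 0.001
```

View pics/w9.png

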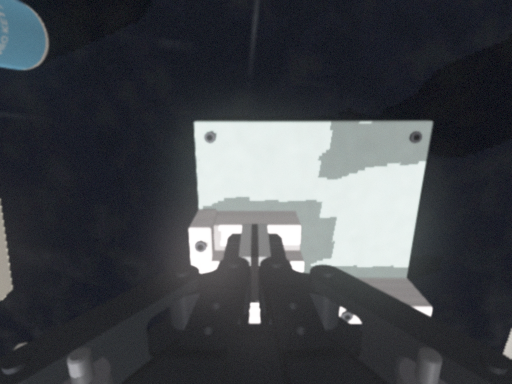

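View pics/s9.png

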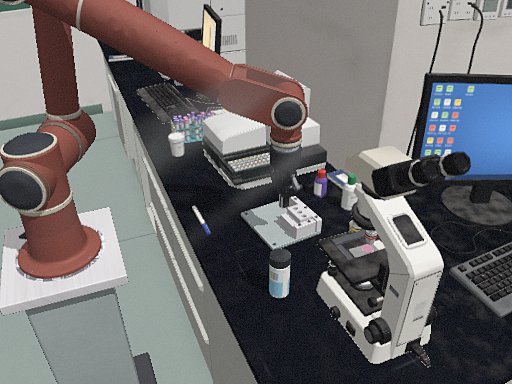

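The block is against the stop in the wrist view, with no visible gap near (215,240), and the fingertips hover in front of the ledge at (255,230). Next I lower to just above ledge height and push toward the fence.

```bash
python3 -m crank '[[[-1,0,2.5,0,0],[-1,0,1.5,0,0],[-1,0,0.5,0,0],[-1,0,0,0,0],[-1,0.8,0,0,0],[-1,0.7,0,0,0],[-1,0,0,0,0]]]'; python3 -c "
from h import *
where()"; python3 -m crank '[[[-1,0.4,0,0,0],[-1,0.4,0,0,0],[-1,0,0,0,0]]]';python3 -c "
from h import *
where()"
```

```text
time: 14.15
tool_pos: [0.5775, -0.1667, 0.048]
tool_rot: [-0.706, 0.706, 0.039, -0.038]
contact_force: [0.1, 0.2, -0.4]
gripper_width: 0.002
t 14.15 corner mm [-58.2  29.7  36. ] yaw err deg -0.0 F [ 0.1  0.2 -0.4] w 0.002
time: 14.52
tool_pos: [0.5845, -0.1656, 0.0472]
tool_rot: [0.706, -0.706, -0.038, 0.038]
contact_force: [0.4, 0.6, -0.2]
gripper_width: 0.002
t 14.53 corner mm [-51.1  30.   35.2] yaw err deg -0.02 F [ 0.5  0.5 -0.2] w 0.002
```

```bash
python3 -m crank '[[[-1,0.3,0,0,0],[-1,0.3,0,0,0],[-1,0,0,0,0]]]'; python3 -c "
from h import *
where()"; python3 -m crank '[[[-1,0.3,0,0,0],[-1,0,0,0,0]]]';python3 -c "
from h import *
where()"
```

```text
time: 14.9
tool_pos: [0.5901, -0.165, 0.0472]
tool_rot: [0.706, -0.706, -0.038, 0.039]
contact_force: [-4.4, -0.6, 2.1]
gripper_width: 0.001
t 14.90 corner mm [-45.5  30.   35.2] yaw err deg -0.02 F [-4.5 -0.1  2.1] w 0.001
time: 15.15
tool_pos: [0.5901, -0.165, 0.0471]
tool_rot: [0.706, -0.706, -0.035, 0.042]
contact_force: [-15.8, 0.2, 10.0]
gripper_width: 0.002
t 15.15 corner mm [-45.5  30.   35.1] yaw err deg 0.0 F [-15.6   1.9  10. ] w 0.002
```

```bash
python3 -c "
from h import *
save('wrist','pics/w10.png');im=cv2.imread('pics/w10.png');cv2.imwrite('pics/w10a.png',cv2.resize(im[170:350,150:370],None,fx=3.5,fy=3.3,interpolation=cv2.INTER_CUBIC))
save('side','pics/s10.png');im=cv2.imread('pics/s10.png');cv2.imwrite('pics/s10a.png',cv2.resize(im[185:255,260:330],None,fx=8,fy=8,interpolation=cv2.INTER_CUBIC));where()"
```

```text
t 15.25 corner mm [-45.5  30.   35.1] yaw err deg -0.01 F [-15.   -0.    9.9] w 0.003
```

View pics/w10a.png

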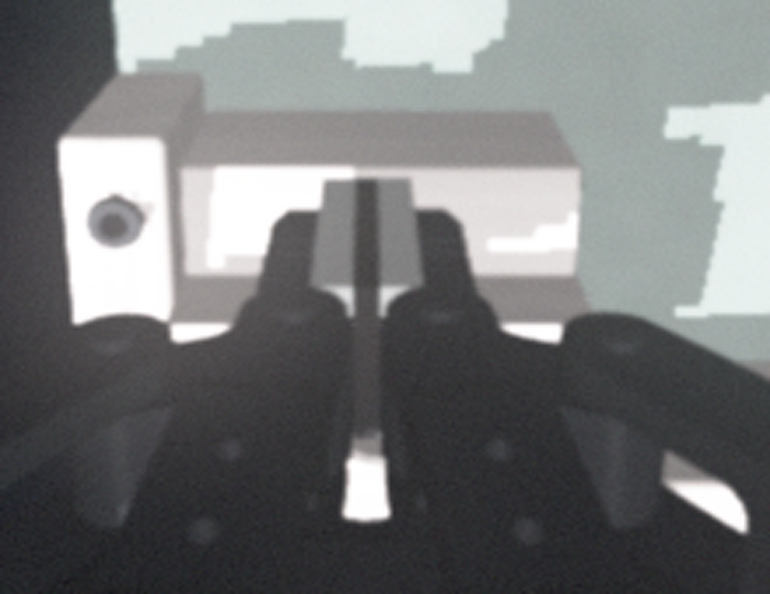

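View pics/s10a.png

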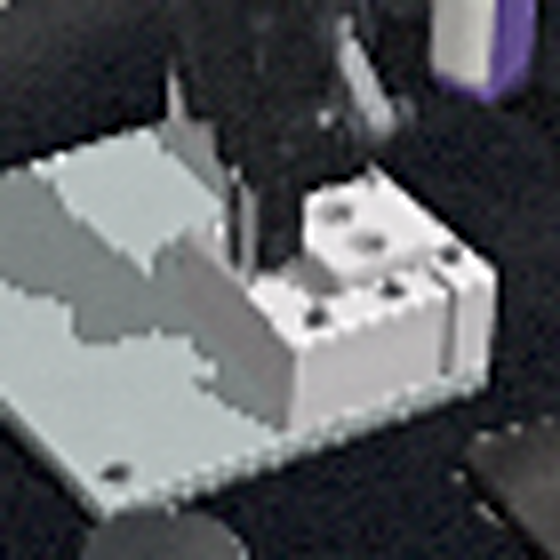

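```bash
python3 -c "
from h import *
f=ld('pics/w10.npy')
z=lambda pts:[((x+.5)/3.5+150-.5,(y+.5)/3.3+170-.5) for x,y in pts]
c=lambda P:[[round((p-C)@e*1000,1) for e in(ex,ey)] for p in P]
print('ledge',c(onz(f,z([(182,167),(580,167)]),.042)),'bottom',c(onz(f,z([(550,113)]),.012)),'stop',c(onz(f,z([(166,138),(60,138)]),.05)))"
```

```text
ledge [[np.float64(-56.2), np.float64(0.9)], [np.float64(-56.2), np.float64(63.2)]] bottom [[np.float64(-55.3), np.float64(63.9)]] stop [[np.float64(-64.3), np.float64(0.3)], [np.float64(-64.3), np.float64(-15.2)]]
```

Camera readings: block end within about 1 mm of the stop, ledge front edge at x = −56 mm (seated value −56). It's seated, so now I add the downward press.

```bash
python3 -m crank '[[[-1,0,0.3,0,0],[-1,0,0.2,0,0],[-1,0,0,0,0]]]'; python3 -c "
from h import *
where()"; python3 -m crank '[[[-1,0.3,0.1,-0.1,0],[-1,0,0,0,0]]]';python3 -c "
from h import *
where()"
```

```text
time: 15.62
tool_pos: [0.5901, -0.1654, 0.0425]
tool_rot: [-0.706, 0.706, 0.035, -0.041]
contact_force: [-16.9, -1.9, 11.6]
gripper_width: 0.003
t 15.62 corner mm [-45.6  29.6  30.5] yaw err deg -0.01 F [-17.   -0.   11.6] w 0.003
time: 15.88
tool_pos: [0.5902, -0.1655, 0.0421]
tool_rot: [0.707, -0.705, -0.032, 0.045]
contact_force: [-30.1, -0.1, 24.1]
gripper_width: 0.0
t 15.88 corner mm [-45.5  29.5  30.1] yaw err deg 0.03 F [-29.9   3.1  24.1] w 0.0
```

```bash
python3 -m crank '[[[-1,0.3,0.1,0,0],[-1,0.1,0,0,0],[-1,0,0,0,0],[-1,0,0,0,0]]]'; python3 -c "
from h import *
where();s=state();print(s['ft_torque'])"
```

```text
time: 16.38
tool_pos: [0.5902, -0.1655, 0.0422]
tool_rot: [0.707, -0.705, -0.029, 0.049]
contact_force: [-47.4, 0.0, 40.4]
gripper_width: -0.002
t 16.38 corner mm [-45.5  29.5  30.2] yaw err deg 0.05 F [-47.1   5.2  40.4] w -0.002
[0.12644431 7.46621856 0.13442372]
```

```bash
python3 -m crank '[[[-1,0.2,-0.2,0,0],[-1,0,0,0,0],[-1,0,0,0,0],[-1,0,0,0,0],[-1,0,0,0,0],[-1,0,0,0,0],[-1,0,0,0,0],[-1,0,0,0,0]]]'; python3 -c "
from h import *
where();save('wrist','pics/w11.png');im=cv2.imread('pics/w11.png');cv2.imwrite('pics/w11a.png',cv2.resize(im[170:350,150:370],None,fx=3.5,fy=3.3,interpolation=cv2.INTER_CUBIC))
save('scene','pics/c11.png');where()"
```

```text
time: 17.38
tool_pos: [0.5902, -0.1655, 0.0422]
tool_rot: [0.707, -0.705, -0.027, 0.05]
contact_force: [-49.3, -2.0, 34.7]
gripper_width: -0.003
t 17.38 corner mm [-45.5  29.5  30.2] yaw err deg 0.05 F [-49.3   3.3  34.7] w -0.003
t 17.48 corner mm [-45.5  29.5  30.2] yaw err deg 0.05 F [-49.    3.2  35.3] w 0.006
```

View pics/w11a.png

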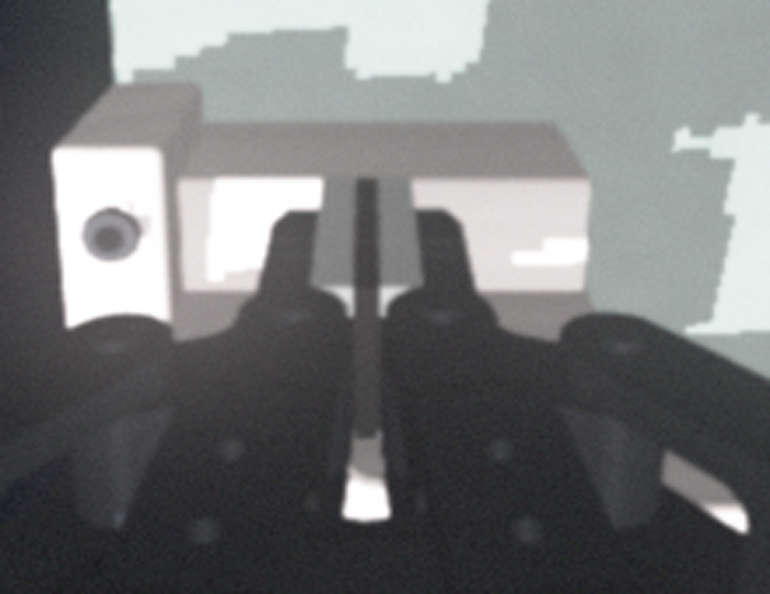

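View pics/c11.png

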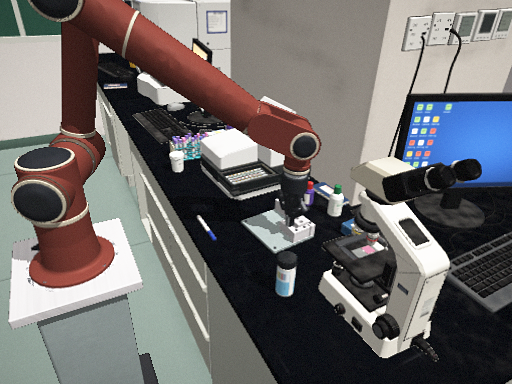

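The block is square in the corner: its ledge spans (180–590) in the wrist crop, with the stop face beside it. The cup, canister, marker and stain bottle stand where they were. The push force is holding steady, so I'm handing the job in.

```bash
python3 -c "
from h import *
f=ld('pics/w11.npy')
z=lambda pts:[((x+.5)/3.5+150-.5,(y+.5)/3.3+170-.5) for x,y in pts]
c=lambda P:[[round(float((p-C)@e*1000),1) for e in(ex,ey)] for p in P]
print('ledge',c(onz(f,z([(180,179),(590,179)]),.042)),'stop',c(onz(f,z([(165,150)]),.05)))
print(job_done());where()"
```

```text
ledge [[-56.0, 0.8], [-56.0, 63.3]] stop [[-63.9, 0.4]]
the job is handed in; nothing more can be done
None
the job is handed in; nothing more can be done
```

The block is seated in the corner of the fixture, ledge away from the fence and end against the stop. I handed the job in at about 17.5 s with the arm still pressing it there. I picked it up by its 64 mm ends and set it down on the bed just clear of the stop and fence. With the fingers shut, I then slid it against the stop, pushed it into the fence by its step wall, and pressed down on the ledge.

- **Position:** the last wrist picture puts the ledge's front edge at x = −56.0 mm and the block between y = 0.8 and 63.3 mm in the corner's frame. Seated would be −56 and 0 to 64. A gap of a few tenths of a mm at the stop is below what the camera can resolve; pushing it there earlier met firm resistance at about 10 N.
- **Force:** just before hand-in it was steady at about 49 N toward the fence and 35 N down. Even at friction 0.7 the push is well beyond what the block needs to reach the fence.
- **Other things:** the cup, canister, marker and stain bottle look unmoved in the last scene picture. I did not measure their positions again.
- **Failed check:** the state reading I tried after hand-in was refused, so nothing was checked after that point.

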